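Pin the egg-turner push rod back onto the egg grid

TASK

Connect the incubator's egg turner: slide the push rod's fork out over the flat drive tongue of the egg grid, and fit the knobbed clevis pin through the fork's upper ear, the tongue's eye and the lower ear, easing the fork to and fro with the pin resting lightly on the tongue until it drops in, then press it fully home, collar flat on the fork. The hatching eggs must not be disturbed: do not shove the egg grid along, do not lean on it or on the eggs with the gripper, and press the pin gently on the tongue. Leave the wing screw and everything else on the bench alone.

Things in the scene. Friction and masses are not known exactly. Their poses are not given: they have to be found in the camera images.
- pin_knob (a point): loose steel clevis pin, upright in one of the pin block's two holes. This point: middle of its round knob (14 mm diameter, 28 mm tall), where to grasp; z up the pin. Below it: collar (20 mm diameter) 14 to 18 mm down, shank (10 mm diameter) 18 to 54 mm down, its last 3 mm tapering to 7 mm. About 55 g
- pin_collar (a point): centre of the underside of the pin's collar, 18 mm below pin_knob, 36 mm above the pin's foot. At the start it rests on the pin block (46 mm up); it must end on the fork's top face
- fork_hole (a point): pin hole in the fork (clevis) of the push rod: centre of its mouth in the top face, 50 mm above the bench. Upper ear 0 to 10 mm below this point, drilled 11.6 mm; lower ear 22 to 30 mm below, drilled 12.4 mm in line; 22 mm wide along x. Ears reach 12 mm past the hole along -y. At the start it is 35 to 75 mm short of tongue_slot, on its +y side
- fork_grip (a point): where to pinch the fork from above on its flanks (22 mm apart along this point's x): 38 mm from fork_hole along +y, 35 mm above the bench, 15 mm below the fork's top. Fork and rod slide along y (-y: out toward the tongue) with about 2 N of drag, at least 20 mm past tongue_slot. Tub floor 27 mm below; 46 mm clear to the tub's wall at -x, 30 mm to the egg grid at +x
- tongue_slot (a point): on the egg grid, on the line of the fork's hole: middle of the drive tongue's setting range, level with the tongue's top face, 12 mm below the fork's top. The tongue is a flat steel strip, 20 x 63 mm, 8 mm thick, that fits between the ears. It is clamped with its eye (11.6 mm) anywhere within 14 mm of this point along y: not measured, to be found by feel
- egg_grid: white egg grid, 180 x 290 mm, ten eggs in it up to 56 mm above the bench, drive tongue on its near rail. Origin straight below tongue_slot at bench height; y along the rod, as for all parts of the incubator. It can slide along y with about 6 N of drag, but should stay where it stands. A pin stopped on the tongue's face has its collar 24 mm above the fork's top
- incubator: white incubator tub, lid off, 300 x 420 mm, walls 60 mm high, fixed. Origin at the centre of its underside; y along the push rod, whose line lies at x = -85 mm. Drive unit at its +y end: a box 87 mm high from y = 127 to 253 mm, x = -133 to -27 mm
- pin_block: wooden block, fixed, 44 x 110 mm, 46 mm high; origin at the centre of its underside. Two upright holes at y = -30 and +30 mm, 12.4 mm wide, right through: one holds the pin, the other a wing screw
- wing_screw: steel wing screw in the block's other hole, 45 mm long, with two flat wings 34 mm across, reaching 23 mm above the block; origin at its foot. To be left
- magnifier: black hand magnifier lying on the bench, lens 86 mm across, 95 mm handle; origin under the lens. To be left
- candling_lamp: black candling torch lying on the bench, 127 mm long, 52 mm thick; origin under its tail. To be left
- pen: pen lying on the bench, 130 mm long, 11 mm thick; origin under its middle. To be left
- beaker: glass beaker on the bench, 70 mm across, 95 mm high; origin under its centre. To be left

How it is judged (in metres and radians):
At the end, for the whole second after the job is handed in: The pin stands at rest and released through both ears of the fork and the tongue's eye: its collar within 2 mm of the fork's top face and 2.5 mm of the hole's centre, upright in the hole within 0.1 rad, with the fork's hole within 16.5 mm of tongue_slot along the rod (horizontal distance between pin_collar and fork_hole below 0.0025 m and z of pin_collar in the frame of fork_hole between -0.003 and 0.002 m and angle between the z axis of pin_collar and the z axis of fork_hole, either way round below 0.1 rad and y of fork_hole in the frame of tongue_slot between -0.0165 and 0.0165 m and linear speed of pin below 0.01 m/s); the robot touches nothing.
It fails at once if the egg grid is shoved more than 8 mm along (distance of egg_grid from where it was at the start of the episode above 0.008 m).
It fails at once if the pin is pressed against the tongue and grid with more than 30 N (contact force between pin and egg_grid above 30 N).
It fails at once if the gripper or arm leans on the egg grid, its tongue or its eggs with more than 6 N (contact force between any of the fingers, the arm and egg_grid above 6 N).
It fails at once if another thing on the bench is moved more than 20 mm, or the wing screw is taken out (distance of wing_screw from where it was at the start of the episode above 0.015 m or distance of any of magnifier, candling_lamp, beaker from where it was at the start of the episode above 0.02 m or distance of pen from where it was at the start of the episode above 0.03 m).
It also fails if it takes over 72 s, if anything falls off the work surface, if the arm or the gripper's body presses on something with over 40 N, if the wrist force passes 120 N, or if a joint passes its speed limit or range.

ROBOT

A 6-joint arm with a two-finger parallel gripper is mounted at the origin on the work surface. World frame = base frame: x ahead of the robot, y to its left, z up, the work surface at z = 0. Lengths are in mm, angles in rad, forces in N, time in s.
With the tool pointing down it reaches from about 425 to 925 mm from the base axis. Payload 12.5 kg.
Tool frame: the origin (TCP) lies on the centre line of the jaws, within the pads' length; the fingertips stand arm.finger_overhang ahead of it and the grasp point (between the pads) lies 2 mm behind it (arm.finger_overhang is the distance from the TCP to the fingertips, in mm); z points along the fingers, y is the direction in which the jaws open and shut (so a half turn about z gives the same grasp; the last joint's range is limited). The gripper opens to 85 mm and grips with 20 to 120 N. Pads are 22 mm wide; open, the fingers measure 114 mm over their backs; the gripper's body (76 mm by 85 mm) begins 54 mm behind the grasp point. The pads swing forward as they close: fully open they stand 13 mm farther back than shut.
Start: joints at [-1.309, 0.491, 1.559, -0, 1.092, -0.106], TCP at [224.75, -583.209, 226.527] pointing down, gripper open.
Joint ranges: [-3.1, 3.1], [-0.84, 2.19], [0.05, 2.79], [-1.13, 4.28], [0.06, 2.93], [-2.69, 2.69]. Speed limits (rad/s): [2.22, 2.22, 2.79, 3.14, 3.14, 3.14].

INTERFACE

Orientations are given as a unit quaternion [x, y, z, w].
In Python, from bench import arm gives the robot as it stands.
- The arm moves only by the tool arm_command, never from a script. Its arguments are lists of equal length, an entry for each row: "translation": the shift along the tool's x, y, z in mm, a list of three; "turn": the turn, a rotation vector about the tool's x, y, z in degrees, a list of three; "hand": the opening, from 0 (shut) to 1 (fully open). A call has 1 to 10 rows; each row is the pose to reach, as a shift and turn from the pose measured when the call began, along the tool's axes at that moment; what a row does not reach only later rows make up. A row lasts 1/12 s, in which the tool goes at most 41.7 mm and 7.16 degrees, less where a joint would pass 70% of its speed; a pose out of reach is approached as far as the arm can. A call with a gripper value outside its range is refused whole. The fingers move at their own pace and stop on an object; "force" is the grip in N (left out, the last holds). Time passes only in rows, so rows that repeat a pose let the fingers close. It gives the time, the measured TCP pose, the force and the opening at its end, in the units of the state.
- arm.sense(): the state, without advancing time (a new reading comes with each control period).
- arm.grab_frame(name): name is "side" or "top"; returns (picture, depth): 480x640x3 uint8, blue, green, red; 480x640 float32, mm along the optical axis (not along the pixel's ray), 0 where there is no reading.
- arm.get_calibration(name): a dict with "K" (3x3 intrinsics, pixels), "dist" ([k1, k2, p1, p2, k3] as OpenCV has them; the pictures are not rectified), "R" (3x3) and "t" (3): a world point X has camera coordinates R X + t. Camera axes: x right, y down, z forward; pixel columns grow to the right and rows downward; lengths in mm; the calibration is good to about 2 mm. A picture is of the moment at which its call begins. get_calibration takes no time and is no camera call.
- arm.sign_off(): hands the job in, once; it reports no verdict.
The state is a dict: "time": time; "joints": joint angles; "qd": joint speeds; "tau": joint torques, N m; "tool_pos": TCP position; "eef_rot": TCP orientation; "ft_force": force on the tool from outside, world axes, zero at the start; "moment": the same for the moment, N m; "grip_width": opening from 0.0 (shut) to 1.0 (fully open).
Only numpy, scipy, OpenCV 4.12 (cv2) and the standard library are available. Lean on these libraries where they do the work, as an engineer would, in place of code of your own. Each camera call takes 0.05 s, during which the arm holds its last target.

## Working session

There is one attempt and no reset: what is moved stays moved. The work goes in short steps, Python scripts to look and compute and a tool call to move; the robot and the scene stay as the last step left them, time stands still between calls to the robot, and variables do not carry over. Pictures are saved under pics/ and viewed, and the job is handed in when it is done.

Besides the shell and the picture viewer there is one more tool, called after "Emit:" as name(argument=value, ...) on one line, values as JSON. arm_command: Moves the arm, as the interface text tells. Its arguments: {"type":"object","properties":{"translation":{"type":"array","items":{"type":"array","items":{"type":"number"}}},"turn":{"type":"array","items":{"type":"array","items":{"type":"number"}}},"hand":{"type":"array","items":{"type":"number"}},"force":{"type":"number"}},"required":["translation","turn","hand"]}

```bash
ls; mkdir -p pics
python3 - <<'E'
from bench import arm
import cv2,numpy as np
s=arm.sense(); print(s)
print(arm.finger_overhang)
for n in("side","top"):
    p,d=arm.grab_frame(n); cv2.imwrite(f"pics/{n}0.png",p); np.save(f"{n}0.npy",d)
    c=arm.get_calibration(n); print(n,{k:np.round(v,4).tolist() for k,v in c.items()})
E
```

```text
pics
{'time': 0.0, 'joints': array([-1.30860840e+00,  4.91543905e-01,  1.55946360e+00,  3.23662368e-05,
        1.09170795e+00, -1.05569993e-01]), 'qd': array([ 0.00028248,  0.0004634 , -0.00072321,  0.00081006,  0.00192349,
        0.00033339]), 'tau': array([-2.14467909e-03, -6.18453884e+01, -2.61598706e+01, -2.06329632e-04,
        4.04517414e-03, -6.99501342e-06]), 'tool_pos': array([ 224.68590188, -582.9596686 ,  225.9325977 ]), 'eef_rot': array([ 9.83143055e-01,  1.82837135e-01, -2.96047772e-05, -5.60802728e-04]), 'ft_force': array([0.18037809, 0.49981337, 0.11858206]), 'moment': array([ 0.04755176,  0.01892026, -0.03129605]), 'grip_width': 0.9972611017889286}
17.0
side {'K': [[579.6797, 0.0, 320.3419], [0.0, 579.6797, 235.7658], [0.0, 0.0, 1.0]], 'dist': [-0.0061, 0.0, 0.0, 0.0, 0.0], 'R': [[0.9321, -0.3622, 0.0018], [-0.213, -0.5521, -0.8061], [0.293, 0.751, -0.5918]], 't': [-443.598, 165.8053, 1272.1844]}
top {'K': [[581.6481, 0.0, 321.4016], [0.0, 581.6481, 238.9475], [0.0, 0.0, 1.0]], 'dist': [-0.1401, 0.0, 0.0, 0.0, 0.0], 'R': [[0.0142, -0.9999, 0.0042], [-0.9912, -0.0147, -0.1318], [0.1318, -0.0023, -0.9913]], 't': [5.1408, 491.3222, 1257.9275]}
```

View pics/top0.png

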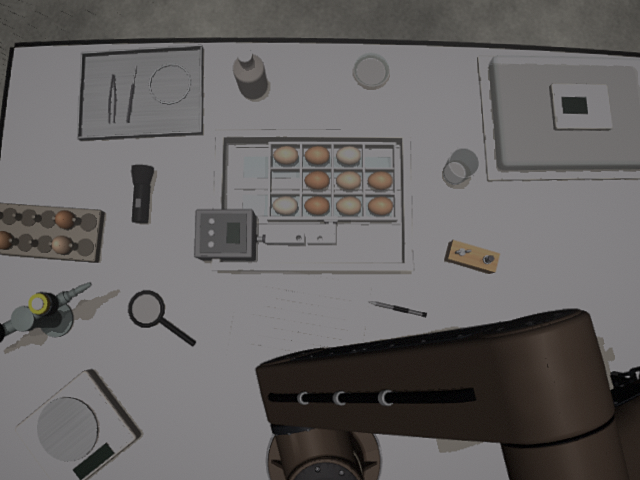

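View pics/side0.png

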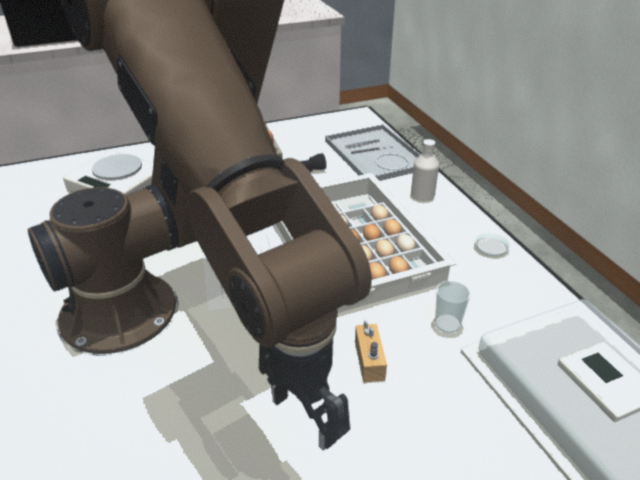

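Run:
```python
import cv2,numpy as np
p=cv2.imread("pics/top0.png")
a=p[200:275,190:350]; a=cv2.convertScaleAbs(a,alpha=1.4); cv2.imwrite("pics/t_c1.png",cv2.resize(a,None,fx=5,fy=5,interpolation=cv2.INTER_CUBIC))
b=p[230:280,435:510]; b=cv2.convertScaleAbs(b,alpha=1.4);cv2.imwrite("pics/t_c2.png",cv2.resize(b,None,fx=8,fy=8,interpolation=cv2.INTER_CUBIC))
s=cv2.imread("pics/side0.png")[310:390,340:400]; cv2.imwrite("pics/s_c2.png",cv2.resize(s,None,fx=7,fy=7,interpolation=cv2.INTER_CUBIC))
```

```text
(no output)
```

View pics/t_c1.png

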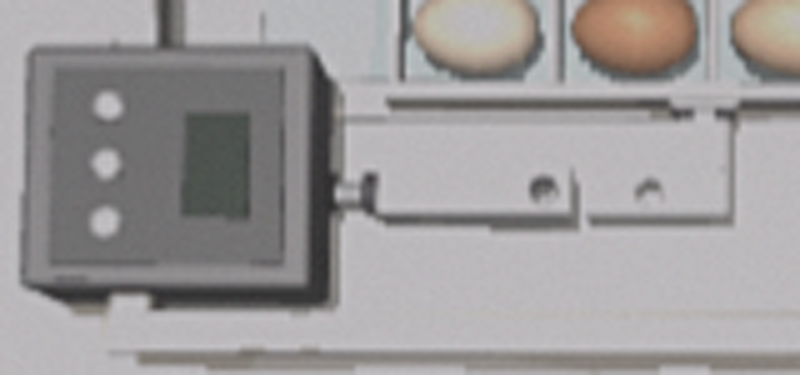

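View pics/t_c2.png

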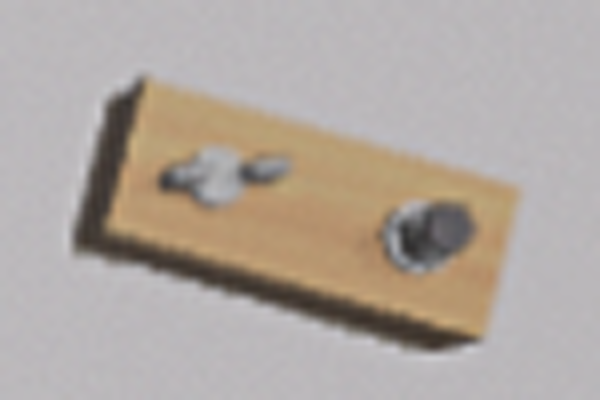

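View pics/s_c2.png

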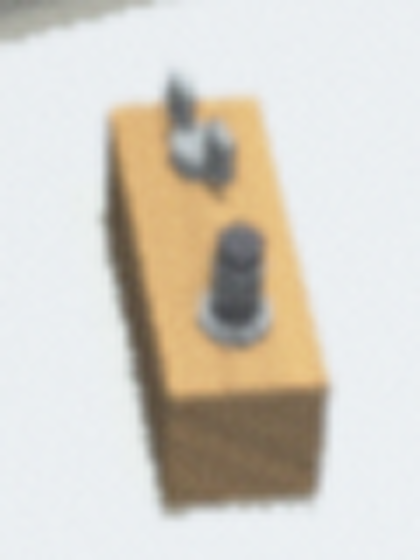

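```bash
cat > h.py <<'E'
import cv2,numpy as np
from bench import arm
def pw(n,u,v,z):
    c=arm.get_calibration(n);K=np.array(c["K"]);R=np.array(c["R"]);t=np.array(c["t"])
    q=cv2.undistortPoints(np.array([[[u,v]]],float),K,np.array(c["dist"]))[0,0]
    d=R.T@np.array([q[0],q[1],1]);o=-R.T@t
    return o+d*(z-o[2])/d[2]
def proj(n,X):
    c=arm.get_calibration(n);R=np.array(c["R"])
    return cv2.projectPoints(np.array(X,float).reshape(-1,1,3),cv2.Rodrigues(R)[0],np.array(c["t"]),np.array(c["K"]),np.array(c["dist"]))[0].reshape(-1,2)
def cloud(n,d):
    c=arm.get_calibration(n);K=np.array(c["K"]);R=np.array(c["R"]);t=np.array(c["t"])
    v,u=np.mgrid[0:480,0:640]
    q=cv2.undistortPoints(np.stack([u,v],-1).reshape(-1,1,2).astype(float),K,np.array(c["dist"])).reshape(480,640,2)
    P=np.dstack([q,np.ones((480,640))])*d[...,None]
    return (P-t)@R
E
python3 - <<'E'
from h import *
np.set_printoptions(precision=1,suppress=True)
def t(n,x,y,z): print(n,pw("top",x,y,z))
t("forkhole",190+543/5,200+188/5,50)
t("eye",190+650/5,200+190/5,38)
t("forktip top",190+575/5,200+165/5,50);t("forktip bot",190+575/5,200+215/5,50)
t("forkback bot",190+385/5,200+212/5,50);t("forkback top",190+380/5,200+122/5,50)
t("tongue end",190+732/5,200+125/5,38);t("tongue end bot",190+732/5,200+217/5,38)
t("pin top",435+453/8,230+226/8,78)
t("collar",435+420/8,230+238/8,50)
t("screw",435+222/8,230+175/8,46)
print("side pin top",pw("side",340+240/7,310+233/7,78),pw("side",340+236/7,310+322/7,50))
# block corners
for a in((148,75),(520,185),(480,340),(108,230)): t("blk",435+a[0]/8,230+a[1]/8,46)
# tub inner near-wall
t("tub nearL",217,263,60);t("tub nearR",411,263,60)
C=cloud("top",np.load("top0.npy"))
for v in range(226,248,2): print(v,[ "%.0f"%C[v,u,2] for u in range(262,340,2)])
E
```

```text
forkhole [491.1  62.3  50. ]
eye [492.5  15.4  38. ]
forktip top [501.5  48.4  50. ]
forktip bot [479.4  48.   50. ]
forkback bot [479.5 131.2  50. ]
forkback top [519.3 134.5  50. ]
tongue end [522.1 -20.5  38. ]
tongue end bot [481. -21.  38.]
pin top [ 448.5 -355.8   78. ]
collar [ 448.  -354.8   50. ]
screw [ 465.2 -300.4   46. ]
side pin top [ 447.5 -353.2   78. ] [ 445.3 -359.1   50. ]
blk [ 492.8 -280.1   46. ]
blk [ 463.5 -384.8   46. ]
blk [ 420.3 -372.4   46. ]
blk [ 449.6 -268.2   46. ]
tub nearL [431.6 237.9  60. ]
tub nearR [ 437.8 -182.7   60. ]
226 ['4', '6', '9', '5', '10', '6', '9', '7', '8', '6', '10', '7', '10', '7', '11', '8', '11', '12', '11', '10', '6', '9', '6', '8', '4', '7', '11', '8', '8', '7', '7', '11', '38', '37', '36', '37', '41', '12', '11']
228 ['7', '9', '10', '9', '7', '11', '8', '12', '9', '9', '10', '8', '10', '9', '8', '15', '6', '10', '6', '7', '12', '7', '14', '9', '10', '10', '5', '9', '9', '10', '6', '12', '40', '36', '38', '39', '36', '5', '5']
230 ['4', '6', '7', '9', '6', '10', '10', '7', '5', '10', '9', '14', '8', '5', '9', '10', '7', '12'
[... 1259 characters left out ...]
39', '38', '40', '37', '5', '9']
242 ['10', '38', '51', '48', '55', '49', '48', '51', '48', '55', '48', '48', '50', '54', '52', '50', '51', '54', '53', '48', '49', '30', '10', '38', '39', '40', '38', '44', '34', '38', '40', '39', '35', '39', '40', '41', '36', '5', '8']
244 ['7', '13', '14', '7', '8', '9', '10', '15', '2', '8', '7', '9', '8', '6', '3', '10', '8', '14', '10', '11', '11', '13', '12', '12', '8', '5', '9', '6', '8', '9', '8', '4', '12', '6', '10', '14', '7', '13', '5']
246 ['3', '9', '6', '10', '7', '9', '8', '12', '10', '10', '14', '9', '12', '11', '7', '12', '14', '9', '9', '7', '7', '7', '14', '7', '7', '8', '8', '11', '5', '11', '4', '7', '1312', '7', '9', '9', '4', '7', '8']
```

Run:
```python
from h import *
np.set_printoptions(precision=1,suppress=True)
d=np.load("top0.npy");C=cloud("top",d)
p=cv2.imread("pics/top0.png")
g=cv2.cvtColor(p,cv2.COLOR_BGR2GRAY)
print(g[224:247,288:328])
# fork mask rows 232-243 ; edges
m=((C[...,2]>42)&(C[...,2]<60)).astype(np.uint8);m[:,:262]=0;m[:,306:]=0;m[:222]=0;m[:,][250:]=0
for u in range(266,306,3):
    r=np.where(m[:,u])[0]; print(u,r.min(),r.max(),pw("top",u,r.min()-.5,50)[:2],pw("top",u,r.max()+.5,50)[:2])
# tub rim
M=(np.abs(C[...,2]-60)<6)&(C[...,0]>400)&(C[...,0]<800)&(C[...,1]>-220)&(C[...,1]<260)
for u in range(290,412,12):
    r=np.where(M[255:290,u])[0]+255
    r2=np.where(M[120:150,u])[0]+120
    print(u,[pw("top",u,x,60)[:2] for x in (r.min()-.5,r.max()+.5)] if len(r) else None,[pw("top",u,x,60)[:2] for x in (r2.min()-.5,r2.max()+.5)] if len(r2) else None)
```

```text
[[121 119 119 119 119 120 120 121 119 119 119 120 120 120 119 120 120 120
  119 121 121 119 120 119 121 121 120 118 118 117 117 118 117 119 119 118
  118 112 122 122]
 [132 133 133 133 133 133 133 133 132 132 132 132 133 134 133 132 134 133
  133 133 133 135 133 133 133 131 132 132 133 132 134 133 134 133 133 133
  134 135 135 134]
 [133 133 133 133 134 133 133 133 132 133 133 133 133 133 133 133 134 134
  133 133 133 133 133 132 134 133 134 132 134 134 134 132 134 132 134 133
  133 132 133 134]
 [134 133 132 133 132 133 133 132 132 132 133 133 132 133 132 134 131 133
  132 133 131 132 132 133 132 132 132 133 132 133 133 133 132 133 133 133
  131 133 132 132]
 [132 131 133 133 133 132 133 132 133 133 132 133 133 132 133 132 131 134
  132 132 134 133 132 132 132 133 132 132 133 132 133 132 132 133 132 133
  133 134 132 132]
 [132 132 133 133 132 133 132 133 132 132 132 133 132 132 133 133 132 133
  133 133 133 132 133 132 132 132 132 133 133 132 133 133 133 132 134 133
  132 131 131 132]
 [134 133 132 133 133 132 133 133 132 134 133 132 133 134 133 132 132 132
  133 132 131 132 132 13
[... 2784 characters left out ...]
9 232 242 [503.6 127.5] [479.3 126.9]
272 232 242 [503.7 120.9] [479.4 120.3]
275 232 242 [503.8 114.3] [479.5 113.7]
278 232 242 [503.9 107.7] [479.6 107.1]
281 232 242 [504.  101.1] [479.7 100.6]
284 232 242 [504.1  94.6] [479.8  94. ]
287 233 242 [502.   87.9] [479.9  87.4]
290 233 242 [502.1  81.3] [480.   80.9]
293 233 242 [502.2  74.8] [480.1  74.3]
296 233 242 [502.3  68.2] [480.2  67.7]
299 233 242 [502.4  61.6] [480.3  61.2]
302 233 242 [502.5  55. ] [480.4  54.6]Traceback (most recent call last):
  File "<stdin>", line 10, in <module>
    return umr_minimum(a, axis, None, out, keepdims, initial, where)
ValueError: zero-size array to reduction operation minimum which has no identity
```

```bash
cat >> h.py <<'E'
from scipy.spatial.transform import Rotation as Ro
def go(x,y,z,psi=0.9):
    s=arm.sense();R=Ro.from_quat(s["eef_rot"])
    a=np.radians(psi);T=Ro.from_matrix(np.array([[np.cos(a),np.sin(a),0],[np.sin(a),-np.cos(a),0],[0,0,-1.]]).T.T)
    d=R.inv().apply(np.array([x,y,z])-s["tool_pos"])
    print("t",round(s["time"],2),"pos",np.round(s["tool_pos"],2),"trans",np.round(d,1),"turn",np.round((R.inv()*T).as_rotvec(degrees=True),2),"F",np.round(s["ft_force"],2),"M",np.round(s["moment"],3),"w",round(s["grip_width"],3))
E
python3 - <<'E'
from h import *
print(pw("top",298.2,237,50),pw("top",319.35,237.6,38))
go(448.4,-355.3,120)
E
```

```text
[492.4177105   63.17060091  50.        ] [493.40139935  16.86632123  38.        ]
t 0.1 pos [ 224.69 -583.    226.  ] trans [ 290.6 -131.9  106.2] turn [-0.06  0.   20.17] F [-0.04  0.36  0.05] M [-0.049 -0.011  0.014] w 1.003
```

Emit:
arm_command(translation=[[290.6, -131.9, 106.2], [290.6, -131.9, 106.2], [290.6, -131.9, 106.2], [290.6, -131.9, 106.2], [290.6, -131.9, 106.2], [290.6, -131.9, 106.2], [290.6, -131.9, 106.2], [290.6, -131.9, 106.2], [290.6, -131.9, 106.2], [290.6, -131.9, 106.2]], turn=[[0, 0, 20.2], [0, 0, 20.2], [0, 0, 20.2], [0, 0, 20.2], [0, 0, 20.2], [0, 0, 20.2], [0, 0, 20.2], [0, 0, 20.2], [0, 0, 20.2], [0, 0, 20.2]], hand=[0.4, 0.4, 0.4, 0.4, 0.4, 0.4, 0.4, 0.4, 0.4, 0.4])

```text
time: 0.93
tool_pos: [449.4, -353.3, 118.9]
eef_rot: [1.0, 0.009, -0.001, -0.001]
ft_force: [-0.3, -0.6, 0.4]
grip_width: 0.397
```

Run:
```python
from h import *
p,d=arm.grab_frame("top");cv2.imwrite("pics/t1.png",p)
p,d=arm.grab_frame("side");cv2.imwrite("pics/s1.png",p);np.save("s1.npy",d)
go(448.4,-355.3,69)
```

```text
t 1.03 pos [ 448.25 -355.62  119.97] trans [ 0.2 -0.3 51. ] turn [-0.05  0.02  0.  ] F [-0.76  0.54  0.  ] M [-0.031 -0.001 -0.03 ] w 0.402
```

View pics/s1.png

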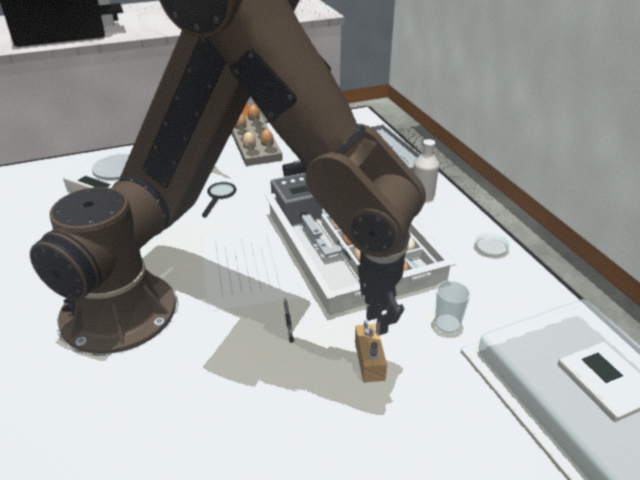

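Run:
```python
from h import *
print(proj("side",[[448.3,-355.6,103],[448.3,-355.6,78],[448.3,-380,110],[448.3,-331,110]]))
p=cv2.imread("pics/s1.png")[270:390,330:430];cv2.imwrite("pics/s1c.png",cv2.resize(p,None,fx=5,fy=5,interpolation=cv2.INTER_CUBIC))
```

```text
[[375.97838885 334.69319633]
 [375.19812942 344.05921691]
 [382.03430097 341.1078813 ]
 [370.51714424 323.17409705]]
```

View pics/s1c.png

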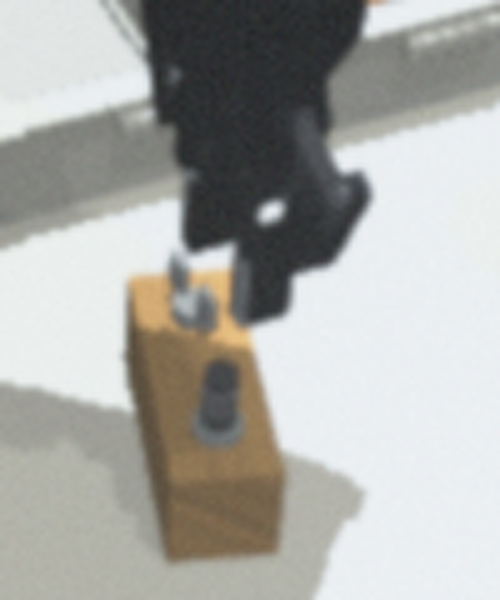

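Emit:
arm_command(translation=[[0.2, -0.3, 20], [0.2, -0.3, 40], [0.2, -0.3, 51], [0.2, -0.3, 51], [0.2, -0.3, 51], [0.2, -0.3, 51], [0.2, -0.3, 51], [0.2, -0.3, 51], [0.2, -0.3, 51], [0.2, -0.3, 51]], turn=[[0, 0, 0], [0, 0, 0], [0, 0, 0], [0, 0, 0], [0, 0, 0], [0, 0, 0], [0, 0, 0], [0, 0, 0], [0, 0, 0], [0, 0, 0]], hand=[0.4, 0.4, 0.4, 0.4, 0.4, 0, 0, 0, 0, 0], force=50)

```text
time: 1.87
tool_pos: [448.9, -355.7, 70.0]
eef_rot: [1.0, 0.008, 0.0, 0.0]
ft_force: [-0.8, 0.4, 5.9]
grip_width: 0.108
```

Run:
```python
from h import *
go(448.4,-355.3,130)
```

```text
t 1.87 pos [ 448.87 -355.73   70.04] trans [ -0.4  -0.4 -60. ] turn [ 0.04 -0.06  0.01] F [-0.78  0.39  5.9 ] M [-0.014  0.101 -0.011] w 0.108
```

Emit:
arm_command(translation=[[0, 0, 0], [0, 0, 0], [0, 0, 0]], turn=[[0, 0, 0], [0, 0, 0], [0, 0, 0]], hand=[0, 0, 0])

```text
time: 2.12
tool_pos: [448.9, -355.7, 70.2]
eef_rot: [1.0, 0.008, 0.001, 0.0]
ft_force: [0.7, -0.5, 2.0]
grip_width: 0.108
```

Run:
```python
from h import *
go(448.4,-355.3,130)
p,d=arm.grab_frame("side");p=p[270:390,330:430];cv2.imwrite("pics/s2c.png",cv2.resize(p,None,fx=5,fy=5,interpolation=cv2.INTER_CUBIC))
```

```text
t 2.12 pos [ 448.9  -355.71   70.16] trans [ -0.4  -0.4 -59.8] turn [ 0.04 -0.06  0.01] F [ 0.69 -0.55  1.96] M [-0.043  0.02  -0.044] w 0.108
```

View pics/s2c.png

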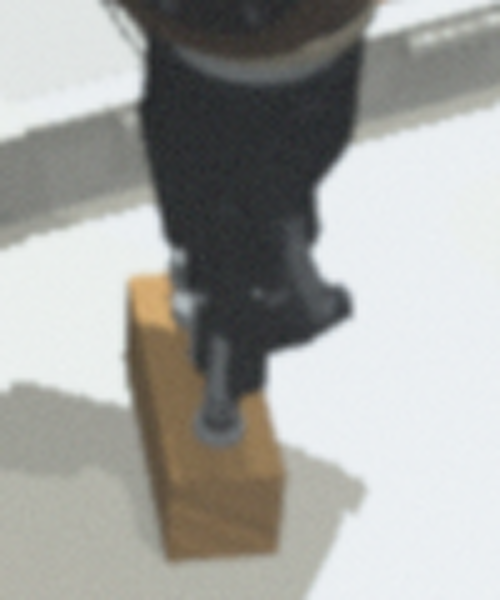

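Emit:
arm_command(translation=[[0, 0, -10], [0, 0, -30], [0, 0, -50], [0, 0, -70], [0, 0, -80], [0, 0, -80], [0, 0, -80]], turn=[[0, 0, 0], [0, 0, 0], [0, 0, 0], [0, 0, 0], [0, 0, 0], [0, 0, 0], [0, 0, 0]], hand=[0, 0, 0, 0, 0, 0, 0])

```text
time: 2.75
tool_pos: [448.8, -355.6, 150.2]
eef_rot: [1.0, 0.008, 0.001, 0.001]
ft_force: [-0.8, 0.1, -0.0]
grip_width: 0.108
```

Run:
```python
from h import *
go(491.8,63.2,140)
p,d=arm.grab_frame("side");p=p[200:350,300:450];cv2.imwrite("pics/s3c.png",cv2.resize(p,None,fx=4,fy=4,interpolation=cv2.INTER_CUBIC))
```

```text
t 2.75 pos [ 448.76 -355.56  150.23] trans [  49.7 -418.     9.8] turn [ 0.06 -0.08  0.02] F [-0.79  0.11 -0.03] M [-0.022  0.001  0.017] w 0.108
```

View pics/s3c.png

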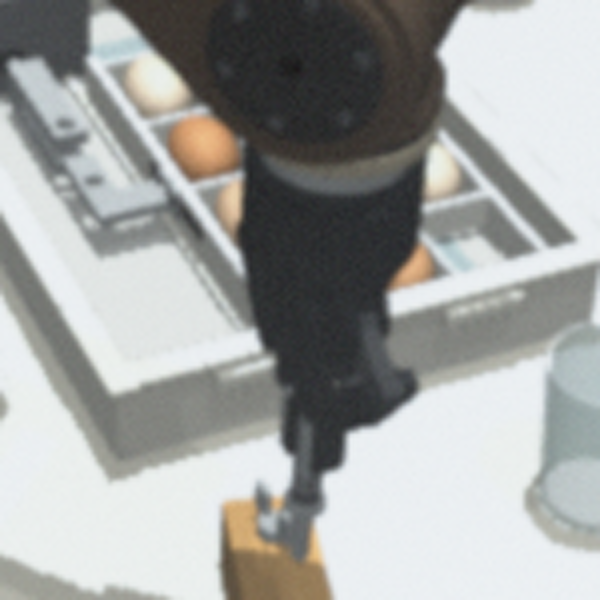

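Run:
```python
from h import *
p,d=arm.grab_frame("side");np.save("s3.npy",d);cv2.imwrite("pics/s3.png",p)
q=p[210:265,295:350];cv2.imwrite("pics/s3d.png",cv2.resize(q,None,fx=10,fy=10,interpolation=cv2.INTER_CUBIC))
q=p[310:350,360:400];cv2.imwrite("pics/s3e.png",cv2.resize(q,None,fx=12,fy=12,interpolation=cv2.INTER_CUBIC))
print(proj("side",[[492,63.2,50],[493,16.9,38],[448.8,-355.6,90],[448.8,-355.6,126]]))
```

```text
[[317.1809474  230.02467919]
 [324.40562846 244.343444  ]
 [375.81183092 339.5245324 ]
 [376.9618321  325.77455518]]
```

View pics/s3d.png

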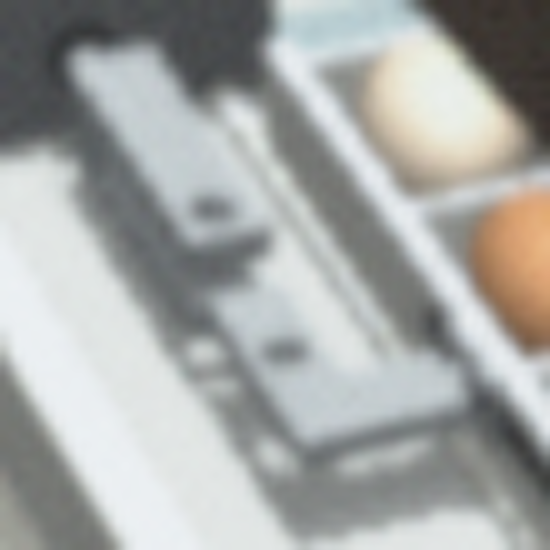

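View pics/s3e.png

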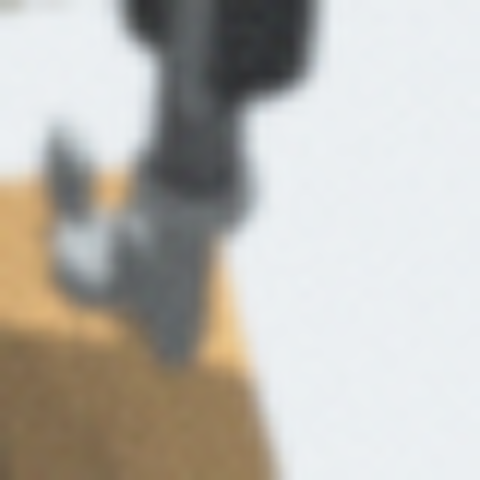

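Emit:
arm_command(translation=[[49.7, -418, 9.8], [49.7, -418, 9.8], [49.7, -418, 9.8], [49.7, -418, 9.8], [49.7, -418, 9.8], [49.7, -418, 9.8], [49.7, -418, 9.8], [49.7, -418, 9.8], [49.7, -418, 9.8], [49.7, -418, 9.8]], turn=[[0, 0, 0], [0, 0, 0], [0, 0, 0], [0, 0, 0], [0, 0, 0], [0, 0, 0], [0, 0, 0], [0, 0, 0], [0, 0, 0], [0, 0, 0]], hand=[0, 0, 0, 0, 0, 0, 0, 0, 0, 0])

```text
time: 3.68
tool_pos: [490.4, 60.8, 138.6]
eef_rot: [1.0, 0.008, -0.001, -0.0]
ft_force: [0.8, -0.2, -0.4]
grip_width: 0.104
```

Run:
```python
from h import *
go(491.8,63.2,125)
```

```text
t 3.68 pos [490.35  60.78 138.62] trans [ 1.5 -2.4 13.6] turn [-0.03  0.11  0.01] F [ 0.81 -0.23 -0.41] M [-0.015 -0.012  0.036] w 0.104
```

Emit:
arm_command(translation=[[1.5, -2.4, 8], [1.5, -2.4, 13.6], [1.5, -2.4, 13.6], [1.5, -2.4, 13.6]], turn=[[0, 0, 0], [0, 0, 0], [0, 0, 0], [0, 0, 0]], hand=[0, 0, 0, 0])

```text
time: 4.02
tool_pos: [491.4, 62.2, 124.2]
eef_rot: [1.0, 0.007, -0.002, -0.0]
ft_force: [0.2, 0.0, 0.5]
grip_width: 0.108
```

Run:
```python
from h import *
p,d=arm.grab_frame("top");cv2.imwrite("pics/t4.png",p)
a=p[200:275,240:340]; a=cv2.convertScaleAbs(a,alpha=1.4);cv2.imwrite("pics/t4c.png",cv2.resize(a,None,fx=6,fy=6,interpolation=cv2.INTER_CUBIC))
p,d=arm.grab_frame("side");cv2.imwrite("pics/s4.png",p)
q=p[190:260,285:355];cv2.imwrite("pics/s4c.png",cv2.resize(q,None,fx=8,fy=8,interpolation=cv2.INTER_CUBIC))
go(491.8,63.2,125)
print(proj("side",[[492,63.2,50],[492,63.2,65],[492,63.2,101]]))
```

```text
t 4.12 pos [491.82  61.89 124.94] trans [ 0.  -1.3 -0.1] turn [-0.02  0.13 -0.11] F [0.3  1.03 0.54] M [ 0.036  0.035 -0.011] w 0.107
[[317.1809474  230.02467919]
 [317.17206289 225.07126285]
 [317.1502939  212.92767735]]
```

View pics/s4c.png

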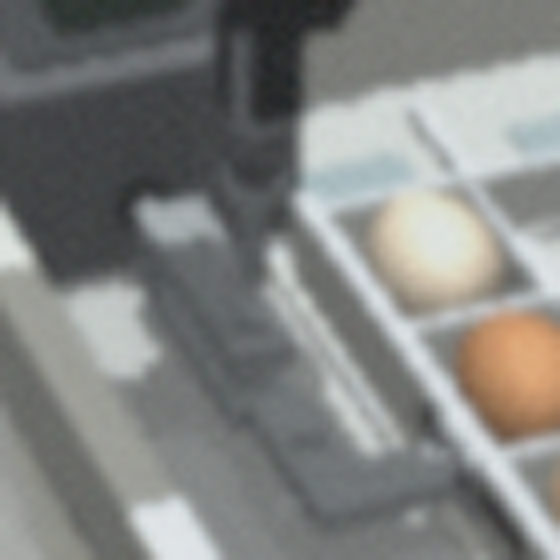

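View pics/t4c.png

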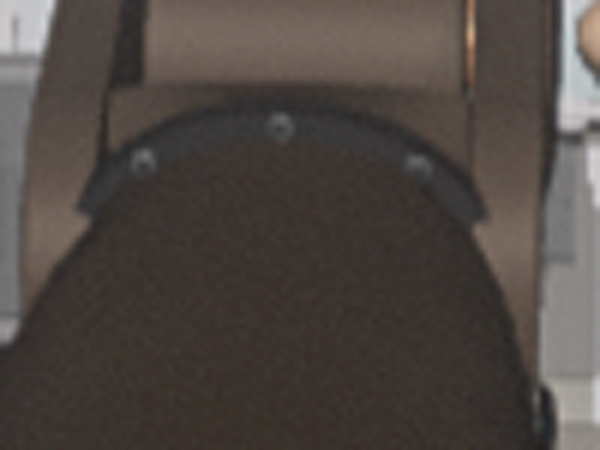

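Run:
```python
from h import *
p=cv2.imread("pics/s4.png")
q=cv2.cvtColor(p,cv2.COLOR_BGR2GRAY)[195:260,290:355]
q=np.clip((q.astype(float)-40)*2.6,0,255).astype(np.uint8)
q=cv2.resize(q,None,fx=9,fy=9,interpolation=cv2.INTER_CUBIC)
cv2.imwrite("pics/s4d.png",q)
print(proj("side",[[491.8,61.9,65],[491.8,61.9,101]]))
```

```text
[[317.28555209 225.37293071]
 [317.265489   213.22496154]]
```

View pics/s4d.png

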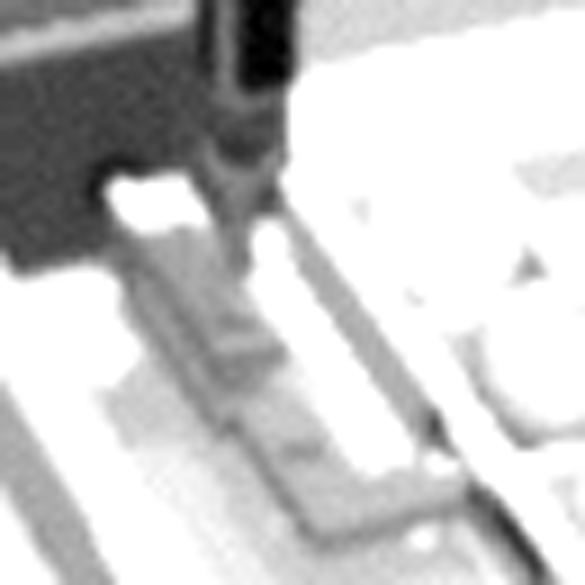

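Emit:
arm_command(translation=[[0, -1.3, 6], [0, -1.3, 12], [0, -1.3, 13], [0, -1.3, 14], [0, -1.3, 15], [0, -1.3, 16], [0, -1.3, 16], [0, -1.3, 16]], turn=[[0, 0, 0], [0, 0, 0], [0, 0, 0], [0, 0, 0], [0, 0, 0], [0, 0, 0], [0, 0, 0], [0, 0, 0]], hand=[0, 0, 0, 0, 0, 0, 0, 0])

```text
time: 4.78
tool_pos: [491.8, 63.2, 109.0]
eef_rot: [1.0, 0.007, -0.001, -0.0]
ft_force: [0.2, -0.9, -0.2]
grip_width: 0.105
```

Run:
```python
from h import *
go(491.8,63.2,106)
```

```text
t 4.78 pos [491.8   63.16 109.  ] trans [ 0. -0.  3.] turn [-0.02  0.12 -0.1 ] F [ 0.15 -0.85 -0.16] M [-0.236  0.013  0.018] w 0.105
```

Emit:
arm_command(translation=[[0, 0, 1], [0, 0, 2], [0, 0, 3], [0, 0, 3]], turn=[[0, 0, 0], [0, 0, 0], [0, 0, 0], [0, 0, 0]], hand=[0, 0, 0, 0])

```text
time: 5.12
tool_pos: [491.7, 63.1, 105.8]
eef_rot: [1.0, 0.007, -0.001, -0.0]
ft_force: [-0.3, -2.3, -1.0]
grip_width: 0.108
```

Run:
```python
from h import *
go(491.8,63.2,100)
```

```text
t 5.12 pos [491.7   63.13 105.84] trans [ 0.1 -0.1  5.8] turn [-0.01  0.14 -0.1 ] F [-0.3  -2.27 -0.97] M [-0.394  0.041  0.007] w 0.108
```

Emit:
arm_command(translation=[[0, 1, 2], [0, 1, 4], [0, 1, 5.8], [0, 1, 5.8]], turn=[[0, 0, 0], [0, 0, 0], [0, 0, 0], [0, 0, 0]], hand=[0, 0, 0, 0])

```text
time: 5.45
tool_pos: [491.5, 62.1, 99.5]
eef_rot: [1.0, 0.007, -0.002, -0.0]
ft_force: [0.5, -0.1, -0.8]
grip_width: 0.106
```

Run:
```python
from h import *
go(491.8,63.2,100)
p,d=arm.grab_frame("side");
q=cv2.cvtColor(p,cv2.COLOR_BGR2GRAY)[195:260,290:355]
q=np.clip((q.astype(float)-40)*2.6,0,255).astype(np.uint8)
cv2.imwrite("pics/s5.png",cv2.resize(q,None,fx=9,fy=9,interpolation=cv2.INTER_CUBIC))
```

```text
t 5.45 pos [491.49  62.15  99.55] trans [ 0.3 -1.  -0.5] turn [-0.02  0.18 -0.1 ] F [ 0.47 -0.12 -0.75] M [-0.054 -0.012  0.005] w 0.106
```

View pics/s5.png

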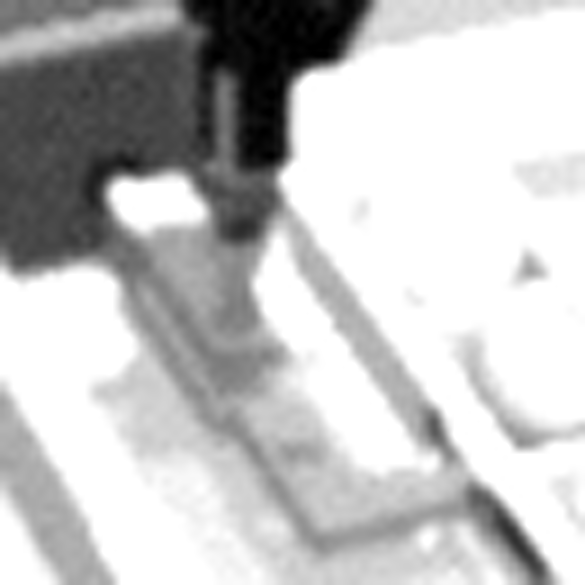

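Emit:
arm_command(translation=[[0.2, 3, -0.5], [0.2, 7, -0.5], [0.2, 11, -0.5], [0.2, 15, -0.5], [0.2, 19, -0.5], [0.2, 23, -0.5], [0.2, 27, -0.5], [0.2, 31, -0.5], [0.2, 35, -0.5], [0.2, 39, -0.5]], turn=[[0, 0, 0], [0, 0, 0], [0, 0, 0], [0, 0, 0], [0, 0, 0], [0, 0, 0], [0, 0, 0], [0, 0, 0], [0, 0, 0], [0, 0, 0]], hand=[0, 0, 0, 0, 0, 0, 0, 0, 0, 0])

```text
time: 6.33
tool_pos: [492.3, 22.7, 100.2]
eef_rot: [1.0, 0.007, -0.002, -0.0]
ft_force: [-0.2, 2.1, -1.5]
grip_width: 0.105
```

Run:
```python
from h import *
go(491.8,16.8,99)
p,d=arm.grab_frame("side");
q=cv2.cvtColor(p,cv2.COLOR_BGR2GRAY)[195:260,290:355]
q=np.clip((q.astype(float)-40)*2.6,0,255).astype(np.uint8)
cv2.imwrite("pics/s6.png",cv2.resize(q,None,fx=9,fy=9,interpolation=cv2.INTER_CUBIC))
```

```text
t 6.33 pos [492.28  22.74 100.22] trans [-0.6  5.9  1.2] turn [-0.02  0.17 -0.1 ] F [-0.19  2.13 -1.46] M [0.505 0.058 0.047] w 0.105
```

View pics/s6.png

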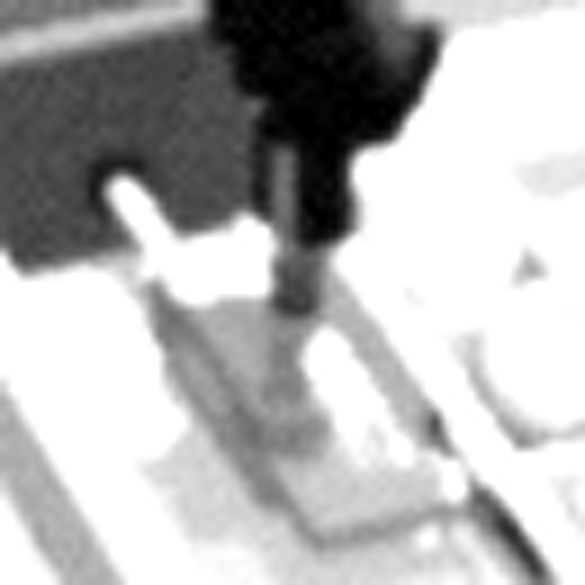

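Emit:
arm_command(translation=[[0, 1, 1], [0, 1, 2], [0, 1, 2.5], [0, 1, 2.5]], turn=[[0, 0, 0], [0, 0, 0], [0, 0, 0], [0, 0, 0]], hand=[0, 0, 0, 0])

```text
time: 6.72
tool_pos: [492.5, 21.3, 97.8]
eef_rot: [1.0, 0.007, -0.001, 0.0]
ft_force: [-0.7, 0.5, 2.2]
grip_width: 0.105
```

Run:
```python
from h import *
go(491.8,16.8,97.5)
```

```text
t 6.72 pos [492.48  21.27  97.75] trans [-0.7  4.5  0.3] turn [-0.    0.15 -0.1 ] F [-0.72  0.5   2.16] M [ 0.189  0.077 -0.006] w 0.105
```

Emit:
arm_command(translation=[[0, 0.7, 0.4], [0, 1.4, 0.4], [0, 2.1, 0.4], [0, 2.8, 0.4], [0, 3.5, 0.4]], turn=[[0, 0, 0], [0, 0, 0], [0, 0, 0], [0, 0, 0], [0, 0, 0]], hand=[0, 0, 0, 0, 0])

```text
time: 7.13
tool_pos: [492.6, 17.9, 97.5]
eef_rot: [1.0, 0.007, -0.001, -0.0]
ft_force: [-0.2, 3.6, 3.5]
grip_width: 0.106
```

Run:
```python
from h import *
go(491.8,16.8,97.5)
```

```text
t 7.13 pos [492.59  17.86  97.46] trans [-0.8  1.  -0. ] turn [-0.01  0.14 -0.1 ] F [-0.19  3.62  3.51] M [ 0.904  0.093 -0.016] w 0.106
```

Emit:
arm_command(translation=[[0, 0.5, 0.4], [0, 1, 0.4], [0, 1.5, 0.4], [0, 2, 0.4], [0, 2, 0.4]], turn=[[0, 0, 0], [0, 0, 0], [0, 0, 0], [0, 0, 0], [0, 0, 0]], hand=[0, 0, 0, 0, 0])

```text
time: 7.55
tool_pos: [492.7, 15.9, 97.2]
eef_rot: [1.0, 0.007, -0.001, -0.0]
ft_force: [-0.2, 4.2, 4.9]
grip_width: 0.104
```

Run:
```python
from h import *
go(491.8,16.8,97.5)
```

```text
t 7.55 pos [492.72  15.87  97.18] trans [-0.9 -0.9 -0.3] turn [-0.02  0.12 -0.11] F [-0.22  4.17  4.89] M [ 0.93  -0.    -0.002] w 0.104
```

Emit:
arm_command(translation=[[0, 0.5, 0.2], [0, 1, 0.2], [0, 1.5, 0.2], [0, 2, 0.2], [0, 2, 0.2]], turn=[[0, 0, 0], [0, 0, 0], [0, 0, 0], [0, 0, 0], [0, 0, 0]], hand=[0, 0, 0, 0, 0])

```text
time: 7.97
tool_pos: [492.8, 13.9, 97.0]
eef_rot: [1.0, 0.007, -0.001, -0.0]
ft_force: [-0.3, 4.2, 3.7]
grip_width: 0.103
```

Run:
```python
from h import *
go(491.8,16.8,97.5)
```

```text
t 7.97 pos [492.76  13.94  97.04] trans [-0.9 -2.9 -0.5] turn [-0.03  0.11 -0.12] F [-0.26  4.21  3.71] M [0.991 0.058 0.009] w 0.103
```

Emit:
arm_command(translation=[[0, 0.5, 0.4], [0, 1, 0.4], [0, 1.5, 0.4], [0, 2, 0.4], [0, 2, 0.4]], turn=[[0, 0, 0], [0, 0, 0], [0, 0, 0], [0, 0, 0], [0, 0, 0]], hand=[0, 0, 0, 0, 0])

```text
time: 8.38
tool_pos: [492.9, 12.1, 96.8]
eef_rot: [1.0, 0.007, -0.001, -0.0]
ft_force: [-0.0, 5.0, 5.4]
grip_width: 0.101
```

Run:
```python
from h import *
go(491.8,16.8,97.5)
p,d=arm.grab_frame("side");
q=cv2.cvtColor(p,cv2.COLOR_BGR2GRAY)[195:260,290:355]
q=np.clip((q.astype(float)-40)*2.6,0,255).astype(np.uint8)
cv2.imwrite("pics/s7.png",cv2.resize(q,None,fx=9,fy=9,interpolation=cv2.INTER_CUBIC))
```

```text
t 8.38 pos [492.85  12.07  96.77] trans [-1.  -4.7 -0.7] turn [-0.05  0.1  -0.13] F [-0.01  5.04  5.39] M [1.086 0.029 0.004] w 0.101
```

View pics/s7.png

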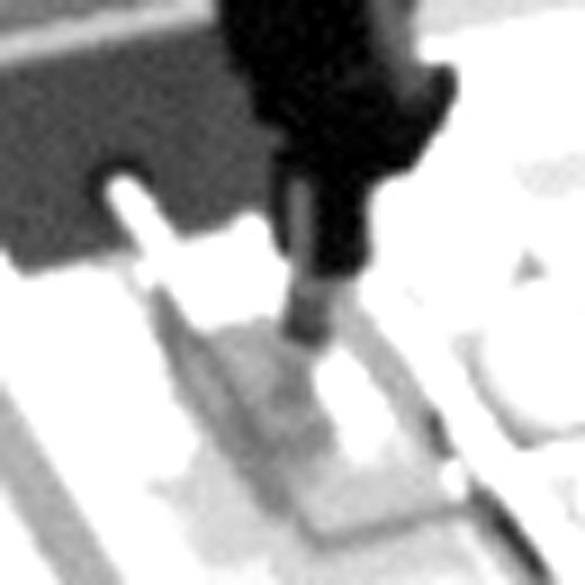

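Emit:
arm_command(translation=[[0, 0.6, 0], [0, 1.2, 0], [0, 1.8, 0], [0, 2.4, 0], [0, 3, 0], [0, 3, 0]], turn=[[0, 0, 0], [0, 0, 0], [0, 0, 0], [0, 0, 0], [0, 0, 0], [0, 0, 0]], hand=[0, 0, 0, 0, 0, 0])

```text
time: 8.93
tool_pos: [492.8, 8.8, 96.6]
eef_rot: [1.0, 0.007, -0.001, -0.0]
ft_force: [-0.4, 1.9, 0.8]
grip_width: 0.105
```

Run:
```python
from h import *
go(491.8,16.8,97.5)
```

```text
t 8.93 pos [492.77   8.85  96.59] trans [-0.9 -8.  -0.9] turn [-0.04  0.12 -0.14] F [-0.39  1.88  0.77] M [0.422 0.108 0.007] w 0.105
```

Emit:
arm_command(translation=[[0, 0, 0.5], [0, 0, 1], [0, 0, 1.5], [0, 0, 1.5]], turn=[[0, 0, 0], [0, 0, 0], [0, 0, 0], [0, 0, 0]], hand=[0, 0, 0, 0])

```text
time: 9.27
tool_pos: [492.7, 8.9, 94.9]
eef_rot: [1.0, 0.007, -0.001, -0.0]
ft_force: [0.1, 2.9, -0.4]
grip_width: 0.103
```

Run:
```python
from h import *
go(491.8,16.8,97.5)
p,d=arm.grab_frame("side");
q=cv2.cvtColor(p,cv2.COLOR_BGR2GRAY)[195:260,290:355]
q=np.clip((q.astype(float)-40)*2.6,0,255).astype(np.uint8)
cv2.imwrite("pics/s8.png",cv2.resize(q,None,fx=9,fy=9,interpolation=cv2.INTER_CUBIC))
```

```text
t 9.27 pos [492.66   8.85  94.88] trans [-0.8 -8.  -2.6] turn [-0.04  0.15 -0.13] F [ 0.05  2.92 -0.39] M [ 0.447  0.043 -0.063] w 0.103
```

View pics/s8.png

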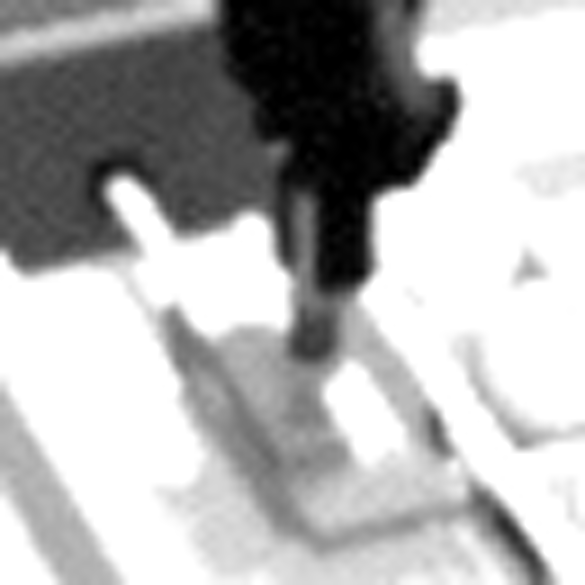

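Emit:
arm_command(translation=[[0, -0.4, 1], [0, -0.8, 2], [0, -0.8, 3], [0, -0.8, 4], [0, -0.8, 4]], turn=[[0, 0, 0], [0, 0, 0], [0, 0, 0], [0, 0, 0], [0, 0, 0]], hand=[0, 0, 0, 0, 0])

```text
time: 9.73
tool_pos: [492.5, 9.7, 90.7]
eef_rot: [1.0, 0.007, -0.001, -0.0]
ft_force: [-0.2, 1.8, -0.9]
grip_width: 0.1
```

Run:
```python
from h import *
go(491.8,16.8,74)
```

```text
t 9.73 pos [492.51   9.73  90.71] trans [-0.6 -7.1 16.7] turn [-0.04  0.17 -0.13] F [-0.18  1.77 -0.85] M [ 0.51   0.053 -0.022] w 0.1
```

Emit:
arm_command(translation=[[0, -0.5, 1], [0, -1, 2], [0, -1, 3], [0, -1, 4], [0, -1, 5], [0, -1, 6], [0, -1, 6]], turn=[[0, 0, 0], [0, 0, 0], [0, 0, 0], [0, 0, 0], [0, 0, 0], [0, 0, 0], [0, 0, 0]], hand=[0, 0, 0, 0, 0, 0, 0])

```text
time: 10.32
tool_pos: [492.4, 10.8, 84.5]
eef_rot: [1.0, 0.007, -0.002, -0.0]
ft_force: [-0.9, 2.0, -0.4]
grip_width: 0.103
```

Run:
```python
from h import *
go(491.8,16.8,74)
```

```text
t 10.32 pos [492.43  10.82  84.54] trans [-0.5 -6.  10.5] turn [-0.05  0.18 -0.13] F [-0.9   2.   -0.36] M [ 0.657  0.044 -0.043] w 0.103
```

Emit:
arm_command(translation=[[0, -0.5, 1.5], [0, -1, 3], [0, -1, 4.5], [0, -1, 6], [0, -1, 7.5], [0, -1, 9], [0, -1, 9]], turn=[[0, 0, 0], [0, 0, 0], [0, 0, 0], [0, 0, 0], [0, 0, 0], [0, 0, 0], [0, 0, 0]], hand=[0, 0, 0, 0, 0, 0, 0])

```text
time: 10.9
tool_pos: [492.3, 11.9, 75.3]
eef_rot: [1.0, 0.007, -0.002, -0.001]
ft_force: [-0.3, 2.8, 0.6]
grip_width: 0.102
```

Run:
```python
from h import *
go(491.8,16.8,74)
```

```text
t 10.9 pos [492.31  11.94  75.32] trans [-0.4 -4.9  1.3] turn [-0.06  0.19 -0.14] F [-0.31  2.84  0.56] M [0.726 0.097 0.031] w 0.102
```

Emit:
arm_command(translation=[[0, -0.7, 0.5], [0, -1.4, 1], [0, -2, 1.5], [0, -2, 2], [0, -2, 2]], turn=[[0, 0, 0], [0, 0, 0], [0, 0, 0], [0, 0, 0], [0, 0, 0]], hand=[0, 0, 0, 0, 0])

```text
time: 11.32
tool_pos: [492.6, 13.8, 74.0]
eef_rot: [1.0, 0.007, -0.001, -0.0]
ft_force: [-2.7, 0.1, 11.2]
grip_width: 0.105
```

Run:
```python
from h import *
go(491.8,16.8,74)
p,d=arm.grab_frame("side");
q=cv2.cvtColor(p,cv2.COLOR_BGR2GRAY)[195:260,290:355]
q=np.clip((q.astype(float)-40)*2.6,0,255).astype(np.uint8)
cv2.imwrite("pics/s9.png",cv2.resize(q,None,fx=9,fy=9,interpolation=cv2.INTER_CUBIC))
```

```text
t 11.32 pos [492.61  13.82  73.95] trans [-0.8 -3.  -0. ] turn [-0.04  0.13 -0.13] F [-2.74  0.14 11.17] M [0.037 0.409 0.035] w 0.105
```

View pics/s9.png

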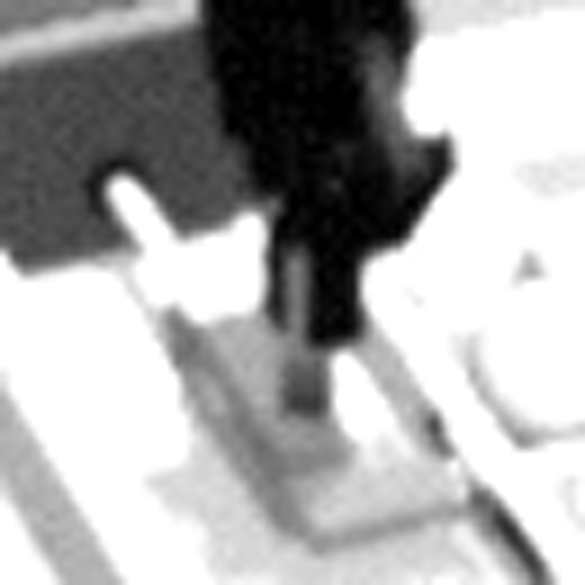

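Emit:
arm_command(translation=[[0, 0, -0.3], [0, 0, -0.3], [0, 0, -0.3], [0, 0, -0.3], [0, 0, -0.3], [0, 0, -0.3], [0, 0, -0.3]], turn=[[0, 0, 0], [0, 0, 0], [0, 0, 0], [0, 0, 0], [0, 0, 0], [0, 0, 0], [0, 0, 0]], hand=[0.1, 0.4, 0.4, 0.4, 0.4, 0.4, 0.4])

```text
time: 11.95
tool_pos: [492.6, 13.8, 74.2]
eef_rot: [1.0, 0.007, -0.001, -0.0]
ft_force: [0.4, 0.1, 0.1]
grip_width: 0.403
```

Run:
```python
from h import *
go(491.8,16.8,74)
```

```text
t 11.95 pos [492.57  13.83  74.16] trans [-0.7 -3.   0.2] turn [-0.04  0.14 -0.13] F [0.38 0.13 0.14] M [-0.006  0.042  0.041] w 0.403
```

Rise straight up, then swing clear to the -y side for a look.

Emit:
arm_command(translation=[[0, 0, -20], [0, 0, -50], [0, 0, -90], [0, 0, -120], [0, 40, -120], [0, 80, -120], [0, 120, -120], [0, 160, -120], [0, 200, -120], [0, 240, -120]], turn=[[0, 0, 0], [0, 0, 0], [0, 0, 0], [0, 0, 0], [0, 0, 0], [0, 0, 0], [0, 0, 0], [0, 0, 0], [0, 0, 0], [0, 0, 0]], hand=[0.4, 0.4, 0.4, 0.4, 0.4, 0.4, 0.4, 0.4, 0.4, 0.4])

```text
time: 12.78
tool_pos: [495.7, -228.2, 194.1]
eef_rot: [1.0, 0.007, -0.001, -0.0]
ft_force: [1.9, 0.3, 0.0]
grip_width: 0.405
```

Run:
```python
from h import *
go(491.8,16.8,74)
p,d=arm.grab_frame("top");cv2.imwrite("pics/t10.png",p);np.save("t10.npy",d)
a=p[200:260,250:350]; a=cv2.convertScaleAbs(a,alpha=1.4);cv2.imwrite("pics/t10c.png",cv2.resize(a,None,fx=7,fy=7,interpolation=cv2.INTER_CUBIC))
p,d=arm.grab_frame("side");cv2.imwrite("pics/s10.png",p)
q=p[200:260,290:350];cv2.imwrite("pics/s10c.png",cv2.resize(q,None,fx=9,fy=9,interpolation=cv2.INTER_CUBIC))
```

```text
t 12.78 pos [ 495.67 -228.19  194.05] trans [  -0.3 -244.9  120.2] turn [-0.04  0.13 -0.13] F [1.9  0.34 0.03] M [ 0.053 -0.009  0.013] w 0.405
```

View pics/t10c.png

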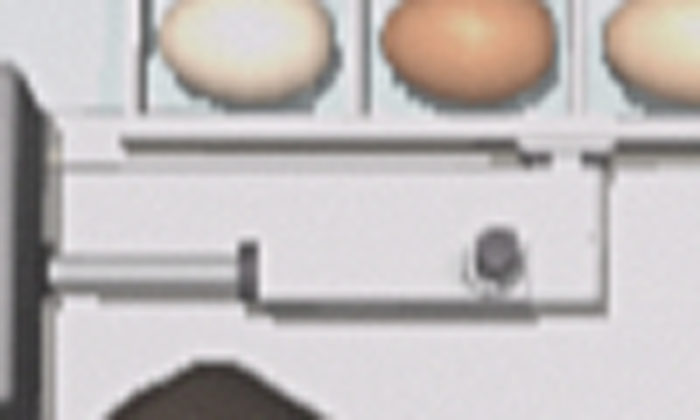

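View pics/s10c.png

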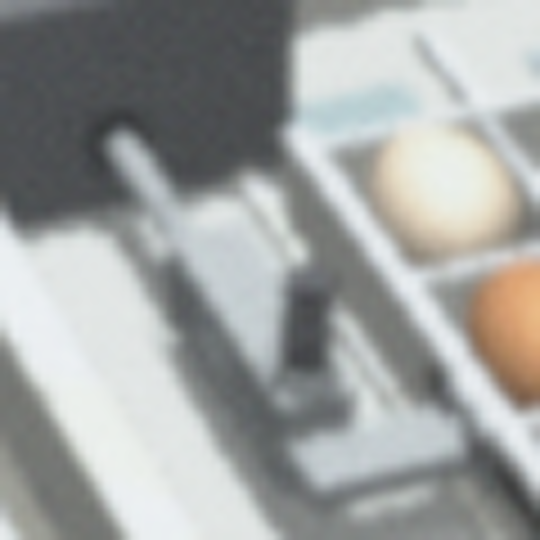

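Run:
```python
from h import *
np.set_printoptions(precision=1,suppress=True)
C=cloud("top",np.load("t10.npy"))
print(C[230:246,312:332,2].round().astype(int))
print("knob",pw("top",250+(498+.5)/7-.5,200+253.5/7-.5,82),"collar",pw("top",250+495/7-.5,200+264/7-.5,54))
print(proj("top",[[492.6,13.8,82],[492.6,13.8,54]]),proj("side",[[492.6,13.8,82],[492.6,13.8,54]]))
```

```text
[[   9   11    7    9    9    8    9    4    6    5   12    5   11    9
    37   41   39   39   33   39]
 [   4   10    4   12    9    9    9    7    9    9    6    7    6    9
    40   38   38   42   37   40]
 [   6   15   12   10   10   11   11   82   81   87   84    7    5   12
    39   35   40   36   36   37]
 [  48   52   54   53   50   50   83   83   81   81   80   80   55   55
    39   37   43   33   41   41]
 [  44   51   47   53   52   51   85   83   86   80   82   83   52   50
    42   37   41   37   36   39]
 [  46   49   52   52   52   52   80   79   82   88   84   81   51   53
    40   35   36   38   39   36]
 [  53   46   49   47   52   63   81   81   80   82   83   87   56   53
    36   38   42   37   34   42]
 [  50   51   52   51   57   55   75   83   83   84   85   78   57   49
    40   36   40   36   42   40]
 [  52   52   56   48   52   49   72   76   79   77   75   53   50   56
    37   40   35   34   39   42]
 [  55   49   50   53   49   56   57   63   63   65   55   58   53   51
    42   38   38   36   39   40]
 [  47   55   51   53   50   53   52   50   55   52   56   54   48   50
    38   39   43   34   39   37]
 [  52   52   46   48   47   50   48   55   56   57   53   51   43   52
    42   37   39   40   37   35]
 [  47   50   49   47   49   55   51   53   52   50   51   47   49   49
    36   37   36   42   39   35]
 [  31   30   30   29   25   30   32   27   27   29   28 1312   30   29
     9   12    7    6    9    6]
 [  11   10   10   10   10   10    8    9    6   12   15    9    9   10
     7    4    8    6    2    8]
 [   9   13    7    6   12   10   13   11    9    8   10   10   11    7
     8   10    5   10    4   11]]
knob [491.6  14.   82. ] collar [492.1  15.   54. ]
[[320.8 235.2]
 [320.8 237. ]] [[324.8 230.4]
 [324.8 239.8]]
```

Run:
```python
from bench import arm
print(arm.sense()["qd"].round(3)); print(arm.sign_off())
```

```text
[ 0.077 -0.027  0.064  0.021 -0.001  0.073]
the job is handed in; nothing more can be done
None
```

The egg turner is connected and the job is handed in, at about 12.9 s on the robot's clock. I took the pin from its block and dipped it about 10 mm into the fork's upper ear. With it I drew the fork out over the tongue, then eased the pin along until it dropped into the eye. From there it went down through the lower ear until the collar met the fork.

**Last checks (after release and backing off):**
- **Seating:** the knob top reads about 82 mm above the bench, which is where it should be with the collar flat on the fork (50 mm). The final press was about 11 N, taken by the fork.
- **Position and tilt:** both pictures show the pin upright in the fork. The knob's measured position agrees with the last grip pose to about 1 mm.
- **Egg grid:** the end of the tongue sits within about 0.2 pixel (under 0.5 mm) of where it started. The pin pressed on the tongue with about 5.4 N at most.
- **Robot:** it touched nothing at the end, though the arm was still settling slightly when I handed in.

**What disagreed or was not checked:**
- **Eye position:** the camera put the eye at y of about 17 mm, but the pin dropped in with the gripper at about 9 mm. It settled at 13.8 mm, probably because the pin tilted in the grip while dragging the fork.
- **Fork hole:** it was roughly 1 mm off the camera's estimate.
- **Other bench objects:** I did not measure the wing screw and the rest again at the end.

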